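Turn the chopper lid until it drops home

ROBOT

A 6-joint arm with a two-finger parallel gripper is mounted at the origin on a cart in front of the work surface, level with it; the furniture and walls round the work are solid. World frame = base frame: x ahead of the robot, y to its left, z up, the work surface at z = 0. Lengths are in mm, angles in rad, forces in N, time in s.
With the tool pointing down it reaches from about 350 to 875 mm from the base axis. Payload 4.2 kg.
Tool frame: the origin (TCP) lies at the very end of the fingers, on their centre line; the grasp point (between the pads) lies arm.grip_depth behind it (arm.grip_depth is the distance from the TCP to the grasp point, in mm); x points along the fingers, y is the direction in which the jaws open and shut, and the axes are right-handed (so a half turn about x gives the same grasp; the last joint's range is limited). The gripper opens to 85 mm and grips with 20 to 120 N. Pads are 22 mm wide; open, the fingers measure 114 mm over their backs; the gripper's body (76 mm by 85 mm) begins 54 mm behind the grasp point. The pads swing forward as they close: fully open they stand 13 mm farther back than shut.
Start: joints at [0.259, 0.385, 0.008, 0, -1.194, -0.259], TCP at [624.979, 0.025, 231.312] pointing down, gripper open.
Joint ranges: [-3.14, 3.14], [-1.21, 2.06], [-1.07, 1.41], [-3.16, 2.05], [-2.99, -0.16], [-3.1, 3.1]. Speed limits (rad/s): [2.79, 2.79, 3.14, 3.14, 3.14, 3.14].

INTERFACE

Orientations are given as a unit quaternion [x, y, z, w].
In Python, from bench import arm, get_image, models gives the robot as it stands.
- The arm moves only by the tool arm_command, never from a script. Its argument "rows" is a list of rows, each an object of numbers: "dx", "dy", "dz": the shift along the tool's x, y, z in m; "wx", "wy", "wz": the turn, a rotation vector about the tool's x, y, z in degrees; "gripper": the closure, from -1 (fully open) to 1 (shut). A call has exactly 8 rows; each row is the pose to reach, as a shift and turn from the pose measured when the call began, along the tool's axes at that moment; what a row does not reach only later rows make up. A row lasts 1/10 s, in which the tool goes at most 50 mm and 8.59 degrees, less where a joint would pass 70% of its speed; a pose out of reach is approached as far as the arm can. A call with a gripper value outside its range is refused whole. The fingers move at their own pace and stop on an object; the grip force is fixed at half the most. Time passes only in rows, so rows that repeat a pose let the fingers close, or fill a call up. It gives the time, the measured TCP pose, the force and the opening at its end, in the units of the state.
- arm.read_state(): the state, without advancing time (a new reading comes with each control period).
- get_image(name): name is "scene" or "side" or "wrist"; returns a dict with "img" (384x512x3 uint8, red, green, blue), "K" (3x3 intrinsics, pixels), "k1" (the pictures are not rectified: a ray, as slopes to the right and down, at radius r is drawn at 1 + k1 r^2 times it, then the intrinsics apply), "rvec" (rotation vector, rad) and "tvec" (3), from world to camera coordinates, as OpenCV has them; the wrist camera has in their place "T_tool_cam" (4x4, takes a point from camera to tool coordinates, whose origin is the TCP and whose axes are the tool frame's). Camera axes: x right, y down, z forward; pixel columns grow to the right and rows downward; lengths in mm; the calibration is good to about 2 mm. A picture is of the moment at which its call begins: read the wrist's pose just before it. There is no depth.
- arm.job_done(): hands the job in, once; it reports no verdict.
Trained networks look in the newest picture that a camera, given by its name, has taken for a name from the list of things; names that differ only in an ending like _2 or _b are one class to them, and where a whole thing is asked for, a point or a joint stands for the part that bears it (a point fixed in the world has none). Each returns a list of dicts, best first, with "conf" (0 to 1); they miss things now and then, are a little off and sometimes report something else, mostly with a low value. They report only what shows in the picture. A call takes as long as a camera call. They do not tell look-alikes from the thing itself.
- models.cut_out(camera, query): "mask" (384x512 bool, what is visible of it) and "extent" ([left, top, right, bottom] in pixels, round what is visible of it).
The state is a dict: "clock": time; "joints": joint angles; "joint_vel": joint speeds; "joint_efforts": joint torques, N m; "position": TCP position; "ee_rot": TCP orientation; "contact_force": force on the tool from outside, world axes, zero at the start; "wrist_torque": the same for the moment, N m; "gripper_width": finger opening in mm.
Only numpy, scipy, OpenCV 4.12 (cv2) and the standard library are available. Lean on these libraries where they do the work, as an engineer would, in place of code of your own. Each camera call takes 0.05 s, during which the arm holds its last target.

TASK

The lid of the mini chopper was put on askew, so its three orange tabs stand on the rim of the bowl. Turn the lid by its black bar handle, gently and without lifting it off, until the tabs drop into the three slots of the rim and the lid sits fully down and level. Leave the cup, onion, pepper mill and bowl beside it where they are.

Things in the scene. Friction and masses are not known exactly. Their poses are not given: they have to be found in the camera images.
- chopper: Electric mini chopper, fixed to the worktop: grey motor base (172 mm across, 60 mm high), clear bowl and thick grey rim. Origin: centre of its underside, on the bowl's upright axis; z up. A grey bowl handle reaches 110 mm from the axis on the +y side, below the rim. Beware: an extractor hood hangs over the cooker (y below -0.4, 0.7 m up); draw the arm in before swinging past it.
- rim (a point): Centre of the bowl's rim, level with its top, 140 mm above the chopper's origin; axes as the chopper's. The rim is 144 mm across, its bore 116 mm. Three slots with orange floors are cut into it from above, 15 mm deep and 27 mm wide, in the directions 0, +120 and -120 degrees from its x axis (about z).
- lid_bar (a point): Centre of the black bar handle of the loose white lid (0.25 to 0.5 kg). The bar is a solid rib 112 mm long (point's x axis), 16 mm wide (y), 30 mm high (z up), centred on the lid's axis; it meets the lid's top 15 mm below the point. The point is 31 mm above the rim's top while the tabs stand on the rim, 21 mm when the lid is home. Push one end of the bar sideways, or take it between the fingers.
- lid_disc (a point): Centre of the flat underside of the lid's disc (128 mm across, 6 mm thick), axes as lid_bar. A plug below (112 mm across, 26 mm deep) centres it in the smooth bore. Three orange tabs, 20 mm wide, reach 76 mm from the axis at 0, +120, -120 degrees from x, and 10 mm below the disc. Within about 2 degrees of a fit the lid, if free, falls 10 mm by its weight onto the rim. Start: 17 to 60 degrees off, either way.
- green_cup: Bystander: green beaker, 80 mm across, 112 mm high; origin at the centre of its underside.
- onion: Bystander: brown onion, 83 mm across, 94 mm high; origin at the centre of its underside.
- pepper_mill: Bystander: dark wooden pepper mill, 58 mm across, 160 mm high; origin at the centre of its underside.
- pattern_bowl: Bystander: white bowl with a dark pattern, 151 mm across, 62 mm high; origin at the centre of its underside.
Mind the look-alikes: they are no part of the job. What is shaped like the part that bears lid_bar but purple is not meant.

How it is judged (in metres and radians):
At the end, for the whole second after the job is handed in: The lid sits fully down in the bowl's rim: the centre of its bar is 155 to 164.5 mm above the chopper's origin (161 when home), within 8 mm of the bowl's axis, and the lid is level within 0.05 rad (z of lid_bar in the frame of chopper between 0.155 and 0.1645 m and horizontal distance between lid_bar and chopper below 0.008 m and angle between lid_bar's own z axis and vertical below 0.05 rad); the robot touches nothing.
It fails at once if the lid is lifted off (raised more than 20 mm above where it first lay) (z of lid_bar in the frame of chopper above 0.191 m).
It fails at once if the lid is forced against the bowl (more than 80 N) (contact force between lid and chopper above 80 N).
It fails at once if a bystander (cup, onion, pepper mill or bowl) is moved more than 40 mm (distance of any of green_cup, onion, pepper_mill, pattern_bowl from where it was at the start of the episode above 0.04 m).
It also fails if it takes over 42 s, if anything falls off the work surface, if the arm or the gripper's body presses on something with over 40 N, if the wrist force passes 120 N, or if a joint passes its speed limit or range.

## Working session

There is one attempt and no reset: what is moved stays moved. The work goes in short steps, Python scripts to look and compute and a tool call to move; the robot and the scene stay as the last step left them, time stands still between calls to the robot, and variables do not carry over. Pictures are saved under pics/ and viewed, and the job is handed in when it is done.

Besides the shell and the picture viewer there is one more tool, called after "Emit:" as name(argument=value, ...), one argument or row to a line, values as JSON. arm_command: Moves the arm, as the interface text tells. Its arguments: {"type":"object","properties":{"rows":{"type":"array"}},"required":["rows"]}

```bash
mkdir -p pics; ls; python3 - <<'E'
from bench import arm,get_image,models
import cv2,numpy as np
s=arm.read_state();print(s, arm.grip_depth)
for n in ["scene","side","wrist"]:
    d=get_image(n);cv2.imwrite(f"pics/{n}0.png",d["img"][:,:,::-1])
    print(n,d["K"],d["k1"],d.get("rvec"),d.get("tvec"),d.get("T_tool_cam"))
    for q in ["lid_bar","chopper"]:
        for r in models.cut_out(n,q): print(q,r["conf"],r["extent"])
E
```

```text
pics
{'clock': 0.0, 'joints': array([ 2.58617653e-01,  3.85554618e-01,  6.61513696e-03, -4.82018866e-04,
       -1.19401485e+00, -2.58582570e-01]), 'joint_vel': array([-7.71696892e-04,  7.86715043e-04,  9.25348140e-04,  2.58245377e-05,
        6.15804083e-04,  1.68380280e-03]), 'joint_efforts': array([-9.55001960e-04, -3.92286408e+01,  1.88399577e+01,  4.18616563e+00,
       -4.72148502e-03,  8.27910434e-07]), 'position': array([6.24408347e+02, 2.31711106e-02, 2.30221101e+02]), 'ee_rot': array([-0.49944349,  0.50061527,  0.50048453,  0.49945549]), 'contact_force': array([-0.07771308,  0.23542492,  0.9798851 ]), 'wrist_torque': array([ 0.00526895, -0.03249663, -0.01418881]), 'gripper_width': 85.16446153381051} 18.700000000000003
scene [[450.27471743   0.         261.72969321]
 [  0.         450.27471743 190.96557579]
 [  0.           0.           1.        ]] -0.03339730625886979 [ 0.91400252 -2.27564268  1.26199288] [ 358.06509907  298.76391326 1110.56258165] None
lid_bar 0.86 [202.2, 172.7, 246.6, 203.8]
lid_bar 0.68 [260.3, 182.4, 297.3, 216.5]
chopper 0.81 [198.1, 189.9, 255.4, 23
[... 229 characters left out ...]
58.66122592] None
lid_bar 0.97 [250.7, 163.9, 291.0, 193.9]
lid_bar 0.66 [250.1, 235.5, 301.9, 272.5]
chopper 0.74 [241.0, 176.1, 296.6, 231.1]
wrist [[312.46256669   0.         256.50691817]
 [  0.         312.46256669 192.46427781]
 [  0.           0.           1.        ]] 0.0002867719204179914 None None [[ 1.43348630e-03 -3.13556502e-01  9.49568463e-01 -1.42815292e+02]
 [ 9.99998771e-01 -1.53996676e-04 -1.56046800e-03 -2.11111346e-01]
 [ 6.35525274e-04  9.49569532e-01  3.13555896e-01 -8.09700952e+01]
 [ 0.00000000e+00  0.00000000e+00  0.00000000e+00  1.00000000e+00]]
lid_bar 0.96 [245.7, 0.0, 392.5, 96.8]
lid_bar 0.57 [208.3, 180.3, 376.8, 338.2]
chopper 0.74 [216.1, 141.3, 381.1, 346.5]
```

```bash
python3 -c "
import cv2
for n in ['scene','side','wrist']:
    i=cv2.imread(f'pics/{n}0.png'); 
    if n!='wrist': i=cv2.resize(i[100:340,130:450],(800,600),interpolation=cv2.INTER_CUBIC)
    cv2.imwrite(f'pics/{n}0b.png',i)"
```

```text
(no output)
```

View pics/scene0b.png

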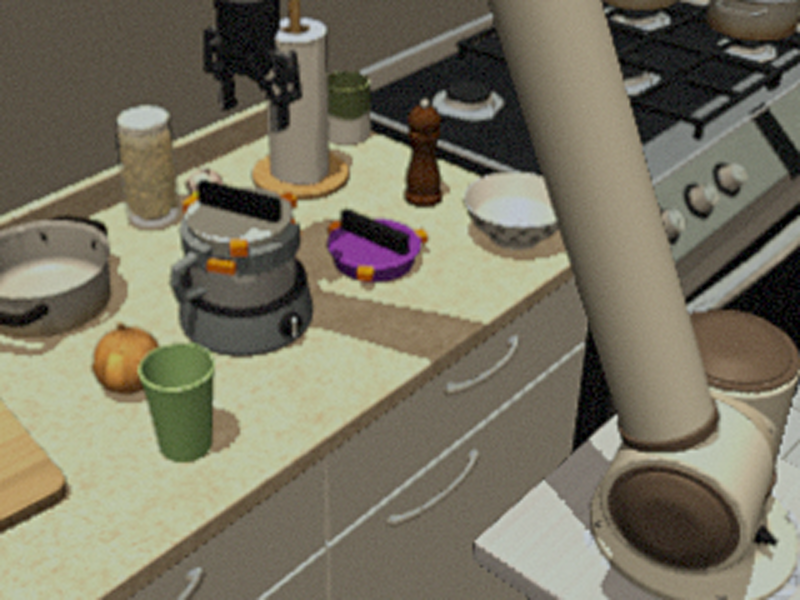

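View pics/side0b.png

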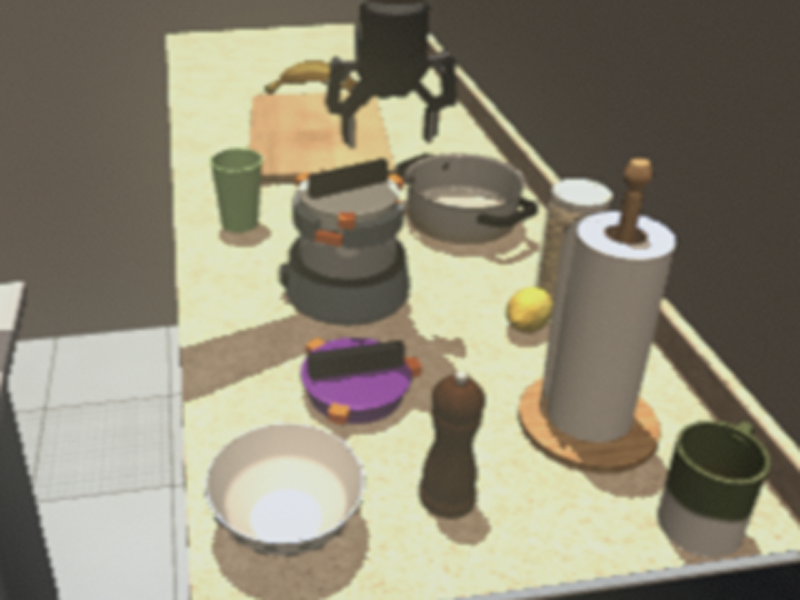

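View pics/wrist0b.png

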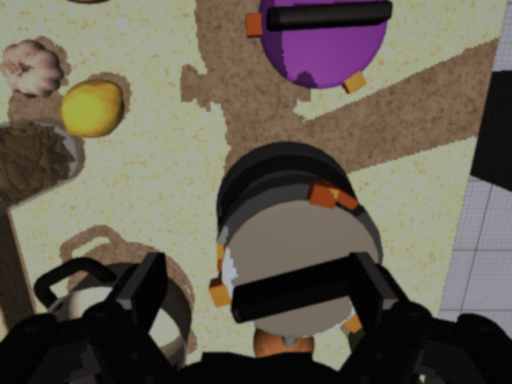

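```bash
cat > h.py <<'E'
from bench import arm,get_image,models
import cv2,numpy as np
from scipy.spatial.transform import Rotation as R
def cam(d,s=None):
    # returns Rcw(world->cam), t
    if d.get("rvec") is not None:
        return R.from_rotvec(np.ravel(d["rvec"])).as_matrix(),np.ravel(d["tvec"])
    T=np.eye(4);T[:3,:3]=R.from_quat(s["ee_rot"]).as_matrix();T[:3,3]=s["position"]
    W=np.linalg.inv(T@np.array(d["T_tool_cam"]));return W[:3,:3],W[:3,3]
def proj(P,d,c):
    p=np.atleast_2d(P)@c[0].T+c[1];x=p[:,:2]/p[:,2:];r2=(x**2).sum(1,keepdims=True)
    x=x*(1+d["k1"]*r2);return x*d["K"][0,0]+d["K"][:2,2]
def ray(uv,z,d,c):
    x0=(np.atleast_2d(uv)-d["K"][:2,2])/d["K"][0,0];x=x0.copy()
    for _ in range(10): x=x0/(1+d["k1"]*(x**2).sum(1,keepdims=True))
    v=np.c_[x,np.ones(len(x))]@c[0];o=-c[0].T@c[1]
    return o+v*((z-o[2])/v[:,2:])
E
python3 - <<'E'
from h import *
import pickle
s=arm.read_state();D={}
for n in ["scene","side","wrist"]:
    d=get_image(n);c=cam(d,s);d["c"]=c
    ms=[(r["conf"],r["mask"]) for r in models.cut_out(n,"lid_bar")]
    d["ms"]=ms;D[n]=d
    for cf,m in ms:
        ys,xs=np.nonzero(m);print(n,cf,m.sum(),xs.min(),xs.max(),ys.min(),ys.max(), ray([[xs.mean(),ys.mean()]],171,d,c))
pickle.dump(D,open("D0.pkl","wb"))
im=D["wrist"]["img"][130:360,190:400,::-1];cv2.imwrite("pics/w1.png",cv2.resize(im,None,fx=2.6,fy=2.6,interpolation=cv2.INTER_CUBIC))
a=D["scene"]["img"][155:245,190:310,::-1];b=D["side"]["img"][155:245,200:320,::-1]
cv2.imwrite("pics/ss1.png",cv2.resize(np.vstack([a,b])[:, :],None,fx=3.3,fy=3.3,interpolation=cv2.INTER_CUBIC))
E
```

```text
scene 0.97 991 204 247 172 202 [[564.18100703  86.52828136 171.        ]]
scene 0.57 885 261 300 182 212 [[405.57247643  25.44256139 171.        ]]
side 0.89 906 248 291 163 192 [[584.10300839  19.436099   171.        ]]
side 0.69 1288 250 298 235 269 [[ 524.12556002 -321.64781317  171.        ]]
wrist 0.82 16678 210 378 181 335 [[597.9189511   43.39026623 171.        ]]
wrist 0.6 10204 246 392 0 93 [[ 587.45292607 -109.1222276   171.        ]]
```

View pics/w1.png

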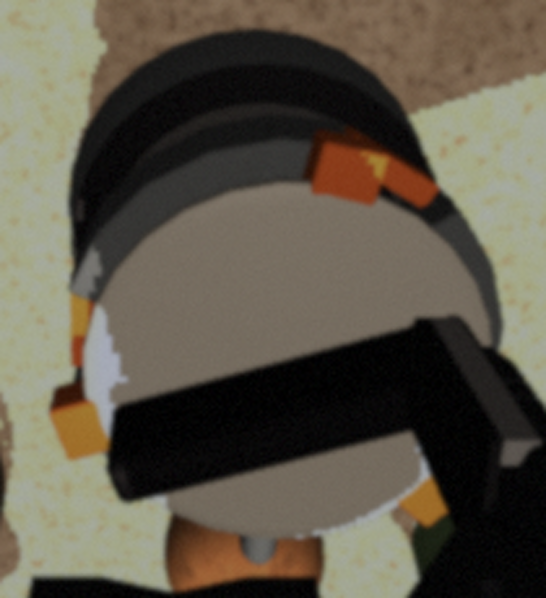

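View pics/ss1.png

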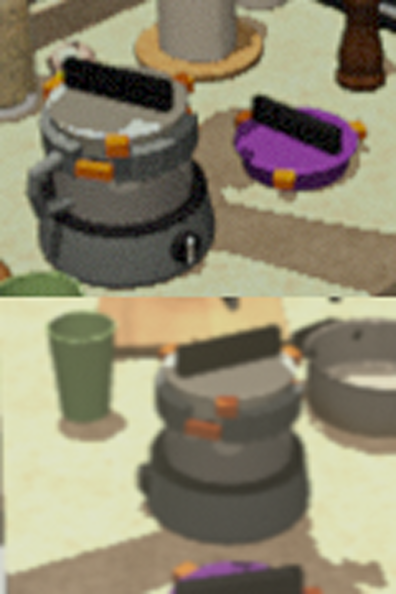

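Emit:
arm_command(
  rows=[
    {"dx": -0.02,"dz": -0.03},
    {"dx": -0.04,"dz": -0.06},
    {"dx": -0.06,"dz": -0.09},
    {"dx": -0.06,"dz": -0.09},
    {"dx": -0.06,"dz": -0.09},
    {"dx": -0.06,"dz": -0.09},
    {"dx": -0.06,"dz": -0.09},
    {"dx": -0.06,"dz": -0.09},
  ],
)

```text
validation failed for argument at $.ro...
```

```bash
python3 - <<'E'
from h import *
import pickle
s=arm.read_state();D={}
print(R.from_quat(s["ee_rot"]).as_matrix().round(2),s["position"],s["clock"])
for n in ["scene","side","wrist"]:
    d=get_image(n);d["c"]=cam(d,s);D[n]=d
pickle.dump(D,open("D1.pkl","wb"))
im=D["wrist"]["img"][:,:,::-1];cv2.imwrite("pics/w2.png",cv2.resize(im,None,fx=1.5,fy=1.5,interpolation=cv2.INTER_CUBIC))
E
```

```text
[[ 0. -1. -0.]
 [ 0. -0.  1.]
 [-1. -0.  0.]] [6.24980527e+02 6.15979377e-02 2.31328441e+02] 0.75
```

View pics/w2.png

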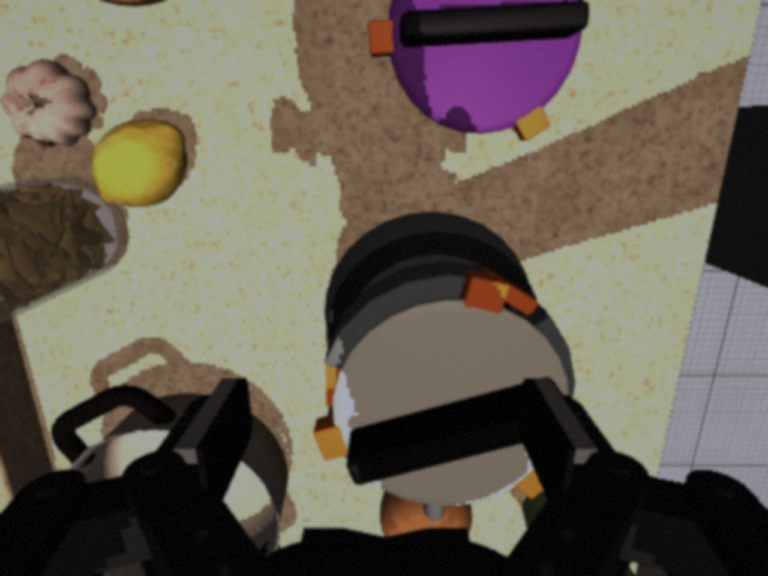

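Emit:
arm_command(
  rows=[
    {"dx": -0.02,"dy": 0,"dz": -0.03,"wx": 0,"wy": 0,"wz": 0,"gripper": -1},
    {"dx": -0.04,"dy": 0,"dz": -0.06,"wx": 0,"wy": 0,"wz": 0,"gripper": -1},
    {"dx": -0.06,"dy": 0,"dz": -0.09,"wx": 0,"wy": 0,"wz": 0,"gripper": -1},
    {"dx": -0.06,"dy": 0,"dz": -0.09,"wx": 0,"wy": 0,"wz": 0,"gripper": -1},
    {"dx": -0.06,"dy": 0,"dz": -0.09,"wx": 0,"wy": 0,"wz": 0,"gripper": -1},
    {"dx": -0.06,"dy": 0,"dz": -0.09,"wx": 0,"wy": 0,"wz": 0,"gripper": -1},
    {"dx": -0.06,"dy": 0,"dz": -0.09,"wx": 0,"wy": 0,"wz": 0,"gripper": -1},
    {"dx": -0.06,"dy": 0,"dz": -0.09,"wx": 0,"wy": 0,"wz": 0,"gripper": -1},
  ],
)

```text
clock: 1.7
position: [624.8, -89.1, 290.5]
ee_rot: [-0.5, 0.5, 0.501, 0.499]
contact_force: [-0.0, -0.6, -0.3]
gripper_width: 85.1
```

```bash
python3 - <<'E'
from h import *
import pickle
s=arm.read_state();D={}
print(s["position"],s["clock"])
for n in ["wrist","scene","side"]:
    d=get_image(n);d["c"]=cam(d,s);D[n]=d
pickle.dump(D,open("D1.pkl","wb"))
im=D["wrist"]["img"][:,:,::-1];cv2.imwrite("pics/w3.png",cv2.resize(im,None,fx=1.5,fy=1.5,interpolation=cv2.INTER_CUBIC))
E
```

```text
[624.82547081 -89.13240216 290.53566805] 1.7
```

View pics/w3.png

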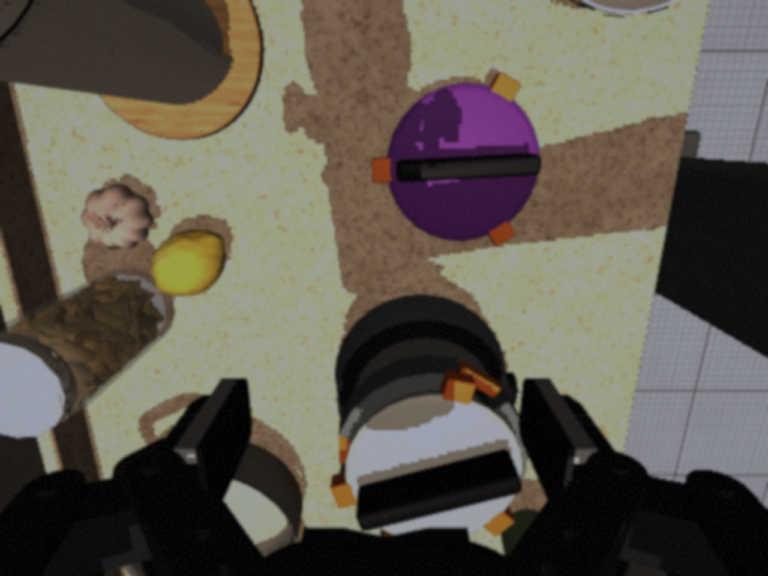

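```bash
cat > ov.py <<'E'
from h import *
import pickle
def rz(a): a=np.radians(a);return np.array([[np.cos(a),-np.sin(a),0],[np.sin(a),np.cos(a),0],[0,0,1]])
def wires(cx,cy,yaw,lx,ly,lyaw,lz=150,sf=125):
    W=[];o=np.array([cx,cy,0]);l=np.array([lx,ly,0])
    th=np.linspace(0,2*np.pi,73);circ=lambda r,z:np.c_[r*np.cos(th),r*np.sin(th),0*th+z]
    for r,z in[(86,0),(86,60),(72,140)]:W.append((circ(r,z)+o,(0,255,0)))
    W.append((circ(64,lz+6)+l,(255,255,0)))
    for k in(0,120,-120):
        q=np.array([[58,-13.5,sf],[72,-13.5,sf],[72,13.5,sf],[58,13.5,sf],[58,-13.5,sf]])
        W.append((q@rz(yaw+k).T+o,(0,0,255)))
        for z in(lz-10,lz):
            q=np.array([[60,-10,z],[76,-10,z],[76,10,z],[60,10,z],[60,-10,z]])
            W.append((q@rz(lyaw+k).T+l,(255,0,255)))
    for z in(lz+6,lz+36):
        q=np.array([[-56,-8,z],[56,-8,z],[56,8,z],[-56,8,z],[-56,-8,z]]);W.append((q@rz(lyaw).T+l,(255,0,0)))
    return W
def draw(d,crop,sc,W,fn):
    x0,y0,x1,y1=crop;im=cv2.resize(d["img"][y0:y1,x0:x1,::-1],None,fx=sc,fy=sc,interpolation=cv2.INTER_CUBIC)
    for P,col in W:
        p=((proj(P,d,d["c"])-[x0,y0]+.5)*sc).round().astype(np.int32);cv2.polylines(im,[p],False,col,1,cv2.LINE_AA)
    cv2.imwrite(fn,im)
E
python3 - <<'E'
from ov import *
D=pickle.load(open("D1.pkl","rb"));d=D["wrist"];c=d["c"]
P=ray(np.array([[460,390],[343,490],[500,523]])/1.5,150,d,c);print(P,P.mean(0))
m=P.mean(0);print(np.degrees(np.arctan2(P[:,1]-m[1],P[:,0]-m[0])),np.hypot(*(P-m)[:,:2].T))
P=ray(np.array([[481,381]])/1.5,125,d,c);print(P,np.degrees(np.arctan2(P[:,1]-m[1],P[:,0]-m[0])))
b=ray(np.array([[365,528],[520,490]])/1.5,186,d,c);print(b)
E
```

```text
[[573.660878    -3.43162391 150.        ]
 [656.17527357  80.73370374 150.        ]
 [537.31654817 111.53802218 150.        ]] [589.05089991  62.94670067 150.        ]
[-103.05356526   14.84146462  136.79439102] [68.13908386 69.44104706 70.97576823]
[[553.92532164   3.70198264 125.        ]] [-120.66326161]
[[638.40553257  80.02219666 186.        ]
 [537.63982551  48.80047296 186.        ]]
```

```bash
cat > fit.py <<'E'
from ov import *
import sys
a=[float(x) for x in sys.argv[1:7]]
t=sys.argv[7];D=pickle.load(open(sys.argv[8],"rb"))
W=wires(*a)
draw(D["wrist"],(200,180,380,375),3,W,f"pics/ow{t}.png")
draw(D["scene"],(190,160,270,245),6,W,f"pics/os{t}.png")
draw(D["side"],(230,155,310,240),6,W,f"pics/oi{t}.png")
a=[cv2.imread(f"pics/o{k}{t}.png") for k in "wsi"]
a=[cv2.resize(x,(int(x.shape[1]*420/x.shape[0]),420)) for x in a[1:]]
cv2.imwrite(f"pics/ob{t}.png",np.hstack(a))
E
python3 fit.py 589 63 -1 589 63 15.5 1 D1.pkl
```

```text
(no output)
```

View pics/ow1.png

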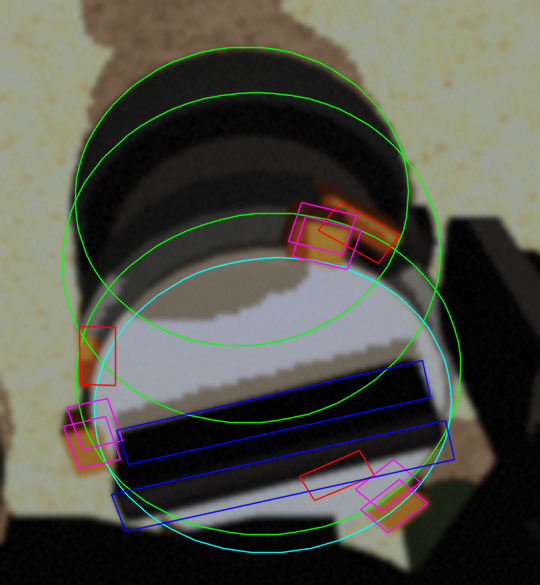

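View pics/ob1.png

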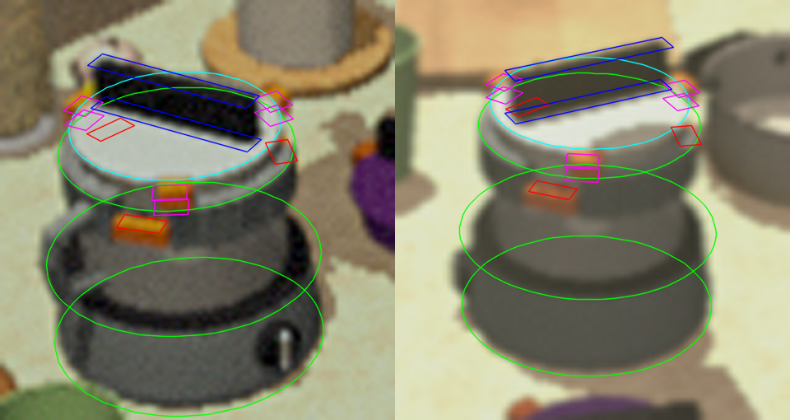

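```bash
python3 - <<'E'
from ov import *
D=pickle.load(open("D1.pkl","rb"))
for n,(x0,y0,x1,y1) in dict(scene=(195,165,265,245),side=(235,155,305,240)).items():
    im=D[n]["img"][y0:y1,x0:x1,::-1].astype(float)
    im=np.clip((im/255)**.6*255,0,255).astype(np.uint8)
    im=cv2.resize(im,None,fx=7,fy=7,interpolation=cv2.INTER_CUBIC)
    for k in range(0,x1-x0,10): cv2.putText(im,str(x0+k),(k*7,8),0,.3,(0,0,255));cv2.line(im,(k*7,0),(k*7,4),(0,0,255))
    for k in range(0,y1-y0,10): cv2.putText(im,str(y0+k),(0,k*7+4),0,.3,(0,0,255))
    cv2.imwrite(f"pics/z_{n}.png",im)
E
```

```text
(no output)
```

View pics/z_scene.png

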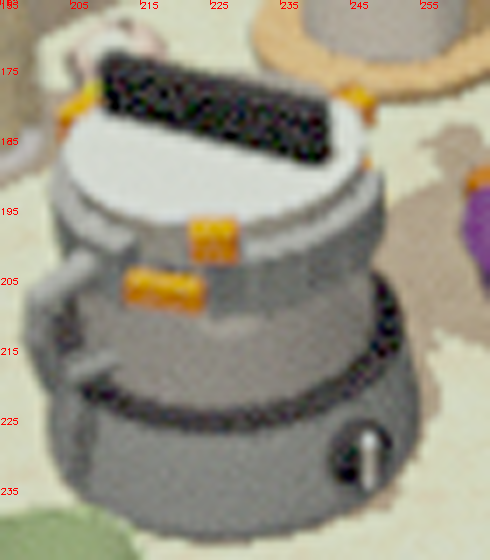

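View pics/z_side.png

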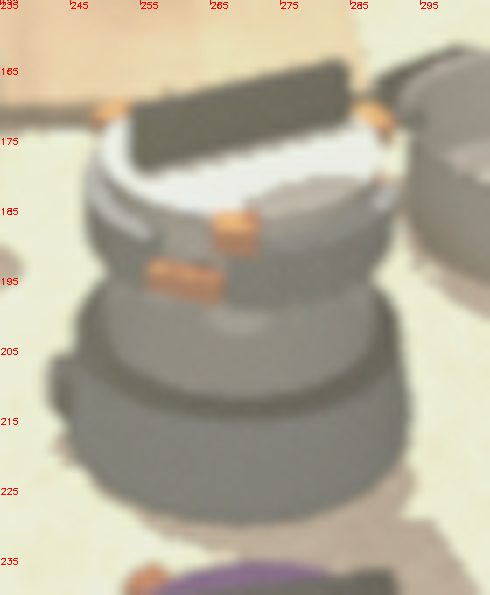

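```bash
cat > ls.py <<'E'
from ov import *
from scipy.optimize import least_squares
D=pickle.load(open("D1.pkl","rb"))
for n in D: print(n,(-D[n]["c"][0].T@D[n]["c"][1]).round())
S=lambda x,y:(195+x/7-.5,165+y/7-.5); I=lambda x,y:(235+x/7-.5,155+y/7-.5); Wd=lambda x,y:(200+x/3-.5,180+y/3-.5)
# lid-local pts: (cam, local xyz rel bar-point, px)
L=[]
b=lambda sx,sy,sz:np.array([56*sx,8*sy,15*sz])
def tab(k,x,y,z): return rz(k)@np.array([x,y,z])
# bar bottom z=-15 top=+15 ; disc under -21, tab bottom -31
L+=[("scene",b(1,1,-1),S(105,107)),("scene",b(-1,1,-1),S(327,163)),("scene",b(1,1,1),S(103,57)),("scene",b(-1,1,1),S(332,95))]
L+=[("side",b(-1,-1,-1),I(135,170)),("side",b(1,-1,-1),I(345,122)),("side",b(-1,-1,1),I(131,102)),("side",b(1,-1,1),I(347,62))]
L+=[("scene",tab(120,76,-10,-31),S(237,263)),("scene",tab(120,76,10,-31),S(192,263))] if 0 else []
C=[]
lo=[("scene","maxv",86,0,165+541/7),("scene","minu",86,30,195+50/7),("scene","maxu",86,30,195+420/7),
("side","maxv",86,0,155+525/7),("side","minu",86,30,235+73/7),("side","maxu",86,30,235+411/7),
("scene","minu",72,135,195+55/7),("scene","maxu",72,135,195+385/7),("side","minu",72,135,235+87/7),("side","maxu",72,135,235+395/7),
("wrist","minu",86,0,200+75/3),("wrist","minv",86,0,180+47/3)]
th=np.linspace(0,2*np.pi,361)
def res(p,full=False):
    cx,cy,lx,ly,ya,z0=p;r=[]
    for n,P,uv in L:
        q=rz(ya)@P+[lx,ly,171+z0];r+=list(proj(q,D[n],D[n]["c"])[0]-uv)
    for n,k,rad,z,v in lo:
        q=proj(np.c_[cx+rad*np.cos(th),cy+rad*np.sin(th),0*th+z+z0],D[n],D[n]["c"])
        q=q[:,0 if k[3]=='u' else 1];r.append((q.max() if k[:3]=='max' else q.min())-(v-.5))
    return np.array(r)
f=least_squares(res,[589,63,589,63,15,0],loss='soft_l1');print(f.x.round(1));print(res(f.x).round(1))
E
python3 ls.py
```

```text
wrist [ 625. -170.  433.]
scene [-305.  805.  842.]
side [ 395. -902.  667.]
[588.4  60.8 584.7  58.2  18.4   5.9]
[-0.   0.2  1.   0.2 -0.5 -1.3 -0.1  1.  -0.6  0.2  0.5 -0.7 -0.1  1.1
  0.6 -0.7  0.1 -1.4  0.8 -0.  -2.3  0.8 -0.5  0.3 -0.7  0.4 -0.2 -0.2]
```

```bash
cat >> ls.py <<'E'
for c in [(587,60,0),(588.5,60.8,5.9),(585,58,5.9)]:
  for n,k,nm,r,z,uv in [("side",-120,"slot",72,122,I(185,280)),("side",-120,"tab",76,143,I(235,242)),("scene",120,"slot",72,122,S(164,290)),("scene",120,"tab",76,143,S(215,248)),
    ("wrist",-120,"slot",71,125,Wd(362,222)),("wrist",-120,"tabTop",70,150,Wd(325,240)),("wrist",0,"slot",72,125,Wd(85,350)),("wrist",0,"tabtop",72,150,Wd(93,448)),("wrist",120,"tabtop",72,150,Wd(395,508))]:
    a=np.arange(-60,60,.1);q=proj(np.array([c[0]+r*np.cos(np.radians(a+k)),c[1]+r*np.sin(np.radians(a+k)),0*a+z+c[2]]).T,D[n],D[n]["c"])
    e=np.hypot(*(q-uv).T);i=e.argmin();print(c,n,k,nm,a[i].round(1),e[i].round(1))
E
python3 ls.py
```

```text
wrist [ 625. -170.  433.]
scene [-305.  805.  842.]
side [ 395. -902.  667.]
[588.4  60.8 584.7  58.2  18.4   5.9]
[-0.   0.2  1.   0.2 -0.5 -1.3 -0.1  1.  -0.6  0.2  0.5 -0.7 -0.1  1.1
  0.6 -0.7  0.1 -1.4  0.8 -0.  -2.3  0.8 -0.5  0.3 -0.7  0.4 -0.2 -0.2]
(587, 60, 0) side -120 slot 0.7 1.0
(587, 60, 0) side -120 tab 18.5 1.8
(587, 60, 0) scene 120 slot -3.0 0.7
(587, 60, 0) scene 120 tab 15.8 1.9
(587, 60, 0) wrist -120 slot 0.9 4.6
(587, 60, 0) wrist -120 tabTop 17.6 3.8
(587, 60, 0) wrist 0 slot -0.6 0.3
(587, 60, 0) wrist 0 tabtop 19.5 0.6
(587, 60, 0) wrist 120 tabtop 12.1 1.4
(588.5, 60.8, 5.9) side -120 slot 0.4 0.9
(588.5, 60.8, 5.9) side -120 tab 17.6 0.1
(588.5, 60.8, 5.9) scene 120 slot -0.7 0.9
(588.5, 60.8, 5.9) scene 120 tab 17.2 0.0
(588.5, 60.8, 5.9) wrist -120 slot 2.1 1.5
(588.5, 60.8, 5.9) wrist -120 tabTop 17.7 0.1
(588.5, 60.8, 5.9) wrist 0 slot -4.9 1.9
(588.5, 60.8, 5.9) wrist 0 tabtop 15.8 4.0
(588.5, 60.8, 5.9) wrist 120 tabtop 14.9 5.2
(585, 58, 5.9) side -120 slot 2.6 0.2
(585, 58, 5.9) side -120 tab 19.7 0.5
(585, 58, 5.9) scene 120 slot -4.3 1.1
(585, 58, 5.9) scene 120 tab 13.8 0.1
(585, 58, 5.9) wrist -120 slot 4.1 5.1
(585, 58, 5.9) wrist -120 tabTop 20.4 3.2
(585, 58, 5.9) wrist 0 slot -2.5 1.0
(585, 58, 5.9) wrist 0 tabtop 16.6 0.4
(585, 58, 5.9) wrist 120 tabtop 11.0 5.4
```

Emit:
arm_command(
  rows=[
    {"dx": 0,"dy": 0,"dz": 0.04,"wx": 0,"wy": 0,"wz": 0,"gripper": 1},
    {"dx": 0,"dy": 0,"dz": 0.08,"wx": 0,"wy": 0,"wz": 0,"gripper": 1},
    {"dx": 0,"dy": 0,"dz": 0.12,"wx": 0,"wy": 0,"wz": 0,"gripper": 1},
    {"dx": 0,"dy": -0.005,"dz": 0.16,"wx": 0,"wy": 0,"wz": 0,"gripper": 1},
    {"dx": 0,"dy": -0.007,"dz": 0.2,"wx": 0,"wy": 0,"wz": 0,"gripper": 1},
    {"dx": 0,"dy": -0.007,"dz": 0.206,"wx": 0,"wy": 0,"wz": 0,"gripper": 1},
    {"dx": 0,"dy": -0.007,"dz": 0.206,"wx": 0,"wy": 0,"wz": 0,"gripper": 1},
    {"dx": 0,"dy": -0.007,"dz": 0.206,"wx": 0,"wy": 0,"wz": 0,"gripper": 1},
  ],
)

```text
clock: 2.65
position: [631.7, 115.9, 291.0]
ee_rot: [-0.5, 0.5, 0.5, 0.5]
contact_force: [0.6, -0.9, -0.4]
gripper_width: -0.3
```

```bash
python3 - <<'E'
from h import *
import pickle
s=arm.read_state();D=pickle.load(open("D1.pkl","rb"))
print(s["position"],s["clock"],s["gripper_width"],s["contact_force"])
for n in ["wrist"]:
    d=get_image(n);d["c"]=cam(d,s);D[n]=d
pickle.dump(D,open("D2.pkl","wb"))
from ov import *
W=wires(587,60,-.5,587,60,17)
draw(D["wrist"],(130,0,512,384),1.56,W,"pics/w4.png")
E
```

```text
[631.69892043 115.91748961 290.99970239] 2.65 -0.30518203882896466 [ 0.58562269 -0.8551725  -0.40060276]
```

View pics/w4.png

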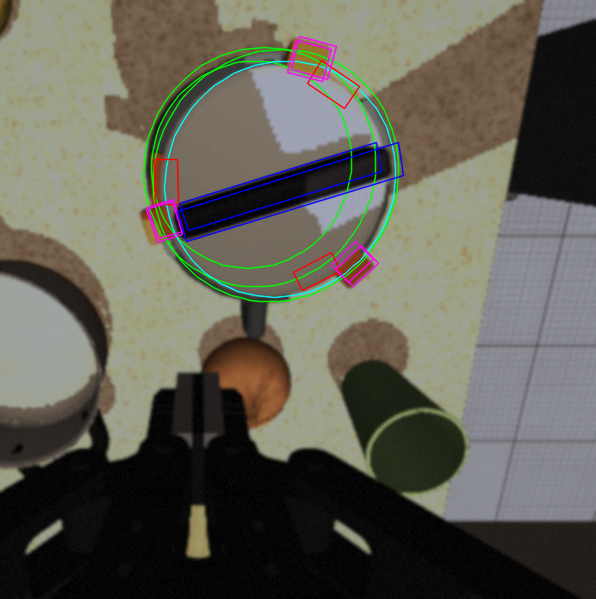

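Emit:
arm_command(
  rows=[
    {"dx": 0.03,"dy": 0,"dz": 0,"wx": 0,"wy": 0,"wz": 0,"gripper": 1},
    {"dx": 0.06,"dy": 0,"dz": 0,"wx": 0,"wy": 0,"wz": 0,"gripper": 1},
    {"dx": 0.09,"dy": 0,"dz": 0,"wx": 0,"wy": 0,"wz": 0,"gripper": 1},
    {"dx": 0.11,"dy": 0,"dz": 0,"wx": 0,"wy": 0,"wz": 0,"gripper": 1},
    {"dx": 0.122,"dy": 0,"dz": 0,"wx": 0,"wy": 0,"wz": 0,"gripper": 1},
    {"dx": 0.122,"dy": 0,"dz": 0,"wx": 0,"wy": 0,"wz": 0,"gripper": 1},
    {"dx": 0.122,"dy": 0,"dz": 0,"wx": 0,"wy": 0,"wz": 0,"gripper": 1},
    {"dx": 0.122,"dy": 0,"dz": 0,"wx": 0,"wy": 0,"wz": 0,"gripper": 1},
  ],
)

```text
clock: 3.5
position: [632.7, 115.4, 170.9]
ee_rot: [-0.5, 0.499, 0.499, 0.501]
contact_force: [-0.4, 0.5, 0.6]
gripper_width: 0.4
```

```bash
cat > look.py <<'E'
from ov import *
import sys
s=arm.read_state();D={}
print(s["position"],s["clock"],s["contact_force"].round(1),s["wrist_torque"].round(2))
for n in sys.argv[2:]:
    d=get_image(n);d["c"]=cam(d,s);D[n]=d
    cr=dict(wrist=(100,0,482,384),scene=(190,160,270,245),side=(230,155,310,240))[n]
    draw(d,cr,1.5 if n=="wrist" else 6,[],f"pics/{n}_{sys.argv[1]}.png")
E
python3 look.py a wrist side
```

```text
[632.66418772 115.37255631 170.86979826] 3.5 [-0.4  0.5  0.6] [ 0.02 -0.   -0.05]
```

View pics/wrist_a.png

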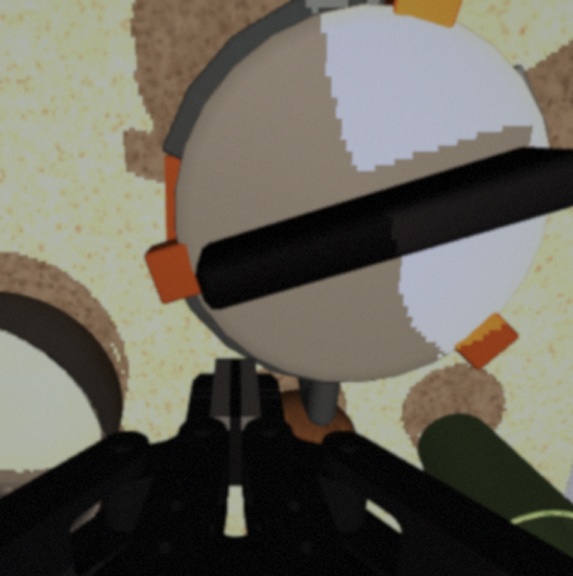

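View pics/side_a.png

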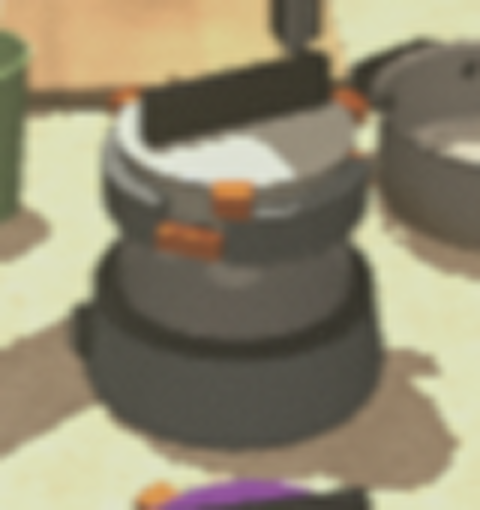

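Emit:
arm_command(
  rows=[
    {"dx": 0.002,"dy": 0,"dz": -0.004,"wx": 0,"wy": 0,"wz": 0,"gripper": 1},
    {"dx": 0.002,"dy": 0,"dz": -0.008,"wx": 0,"wy": 0,"wz": 0,"gripper": 1},
    {"dx": 0.002,"dy": 0,"dz": -0.011,"wx": 0,"wy": 0,"wz": 0,"gripper": 1},
    {"dx": 0.002,"dy": 0,"dz": -0.014,"wx": 0,"wy": 0,"wz": 0,"gripper": 1},
    {"dx": 0.002,"dy": 0,"dz": -0.016,"wx": 0,"wy": 0,"wz": 0,"gripper": 1},
    {"dx": 0.002,"dy": 0,"dz": -0.018,"wx": 0,"wy": 0,"wz": 0,"gripper": 1},
    {"dx": 0.002,"dy": 0,"dz": -0.02,"wx": 0,"wy": 0,"wz": 0,"gripper": 1},
    {"dx": 0.002,"dy": 0,"dz": -0.022,"wx": 0,"wy": 0,"wz": 0,"gripper": 1},
  ],
)

```text
clock: 4.4
position: [632.5, 93.7, 168.6]
ee_rot: [-0.5, 0.499, 0.5, 0.501]
contact_force: [0.5, 0.3, -0.5]
gripper_width: 0.3
```

```bash
python3 look.py b wrist
```

```text
[632.48218787  93.73447733 168.5628106 ] 4.4 [ 0.5  0.3 -0.5] [ 0.27 -0.03 -0.01]
```

View pics/wrist_b.png

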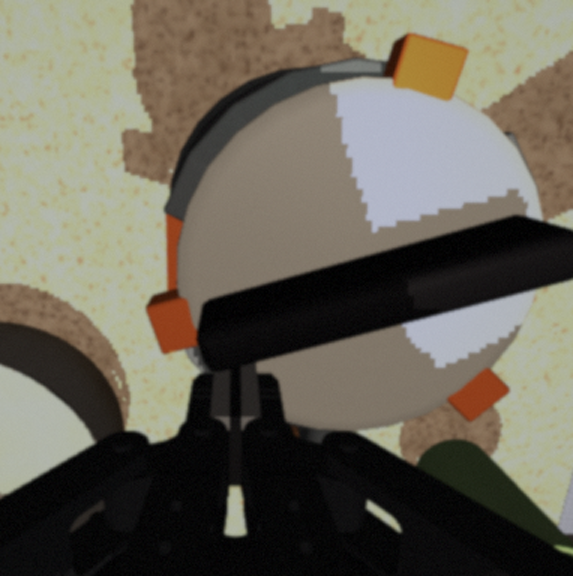

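Emit:
arm_command(
  rows=[
    {"dx": 0,"dy": 0,"dz": -0.0015,"wx": 0,"wy": 0,"wz": 0,"gripper": 1},
    {"dx": 0,"dy": 0,"dz": -0.003,"wx": 0,"wy": 0,"wz": 0,"gripper": 1},
    {"dx": 0,"dy": 0,"dz": -0.0045,"wx": 0,"wy": 0,"wz": 0,"gripper": 1},
    {"dx": 0,"dy": 0,"dz": -0.006,"wx": 0,"wy": 0,"wz": 0,"gripper": 1},
    {"dx": 0,"dy": 0,"dz": -0.0075,"wx": 0,"wy": 0,"wz": 0,"gripper": 1},
    {"dx": 0,"dy": 0,"dz": -0.009,"wx": 0,"wy": 0,"wz": 0,"gripper": 1},
    {"dx": 0,"dy": 0,"dz": -0.0095,"wx": 0,"wy": 0,"wz": 0,"gripper": 1},
    {"dx": 0,"dy": 0,"dz": -0.01,"wx": 0,"wy": 0,"wz": 0,"gripper": 1},
  ],
)

```text
clock: 5.25
position: [632.7, 83.4, 168.8]
ee_rot: [-0.5, 0.499, 0.499, 0.501]
contact_force: [1.8, 3.0, 0.8]
gripper_width: -0.0
```

```bash
python3 look.py c wrist side
```

```text
[632.69212001  83.42114194 168.78500911] 5.25 [1.8 3.  0.8] [ 0.87 -0.52  0.05]
```

View pics/wrist_c.png

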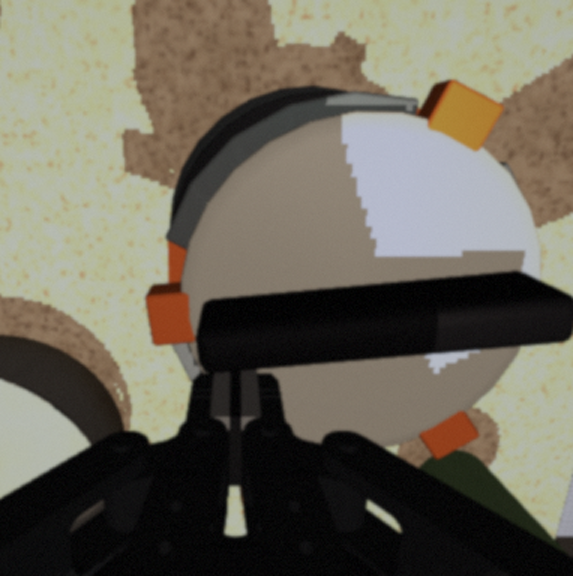

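View pics/side_c.png

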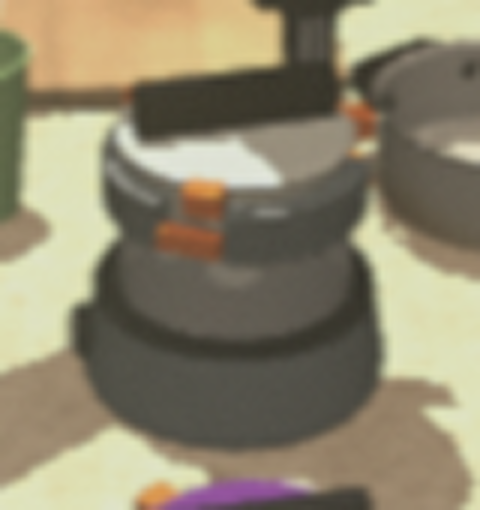

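Emit:
arm_command(
  rows=[
    {"dx": 0,"dy": 0,"dz": -0.0005,"wx": 0,"wy": 0,"wz": 0,"gripper": 1},
    {"dx": 0,"dy": 0,"dz": -0.001,"wx": 0,"wy": 0,"wz": 0,"gripper": 1},
    {"dx": 0,"dy": 0,"dz": -0.0015,"wx": 0,"wy": 0,"wz": 0,"gripper": 1},
    {"dx": 0,"dy": 0,"dz": -0.002,"wx": 0,"wy": 0,"wz": 0,"gripper": 1},
    {"dx": 0,"dy": 0,"dz": -0.0025,"wx": 0,"wy": 0,"wz": 0,"gripper": 1},
    {"dx": 0,"dy": 0,"dz": -0.003,"wx": 0,"wy": 0,"wz": 0,"gripper": 1},
    {"dx": 0,"dy": 0,"dz": -0.0035,"wx": 0,"wy": 0,"wz": 0,"gripper": 1},
    {"dx": 0,"dy": 0,"dz": -0.004,"wx": 0,"wy": 0,"wz": 0,"gripper": 1},
  ],
)

```text
clock: 6.15
position: [632.3, 79.0, 168.6]
ee_rot: [-0.5, 0.5, 0.5, 0.501]
contact_force: [0.6, 0.2, -0.1]
gripper_width: -0.1
```

```bash
python3 look.py d wrist side; cd pics; python3 -c "
import cv2,numpy as np
a=cv2.imread('wrist_d.png');b=cv2.imread('side_d.png');a=cv2.resize(a,(440,440));b=cv2.resize(b,(350,372));b=cv2.copyMakeBorder(b,0,68,0,0,0);cv2.imwrite('d.png',np.hstack([a,b]))"
```

```text
[632.26096801  78.98420309 168.63136198] 6.15 [ 0.6  0.2 -0.1] [0.01 0.03 0.  ]
```

View pics/d.png

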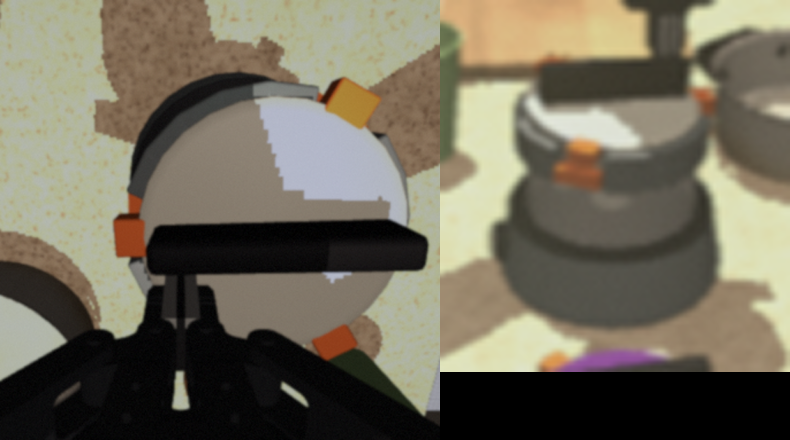

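Emit:
arm_command(
  rows=[
    {"dx": 0,"dy": 0,"dz": -0.0004,"wx": 0,"wy": 0,"wz": 0,"gripper": 1},
    {"dx": 0,"dy": 0,"dz": -0.0008,"wx": 0,"wy": 0,"wz": 0,"gripper": 1},
    {"dx": 0,"dy": 0,"dz": -0.0012,"wx": 0,"wy": 0,"wz": 0,"gripper": 1},
    {"dx": 0,"dy": 0,"dz": -0.0016,"wx": 0,"wy": 0,"wz": 0,"gripper": 1},
    {"dx": 0,"dy": 0,"dz": -0.002,"wx": 0,"wy": 0,"wz": 0,"gripper": 1},
    {"dx": 0,"dy": 0,"dz": -0.0024,"wx": 0,"wy": 0,"wz": 0,"gripper": 1},
    {"dx": 0,"dy": 0,"dz": -0.0027,"wx": 0,"wy": 0,"wz": 0,"gripper": 1},
    {"dx": 0,"dy": 0,"dz": -0.003,"wx": 0,"wy": 0,"wz": 0,"gripper": 1},
  ],
)

```text
clock: 7.05
position: [632.5, 76.6, 168.7]
ee_rot: [-0.5, 0.499, 0.5, 0.501]
contact_force: [0.6, 3.3, 0.0]
gripper_width: -0.3
```

```bash
cat > j.sh <<'E'
python3 look.py $1 wrist side; cd pics; python3 -c "
import cv2,numpy as np
a=cv2.imread('wrist_$1.png');b=cv2.imread('side_$1.png');a=cv2.resize(a,(440,440));b=cv2.resize(b,(350,372));b=cv2.copyMakeBorder(b,0,68,0,0,0);cv2.imwrite('j$1.png',np.hstack([a,b]))"
E
bash j.sh e
```

```text
[632.48767797  76.62214285 168.67869494] 7.05 [0.6 3.3 0. ] [ 1.02  0.   -0.03]
```

View pics/je.png

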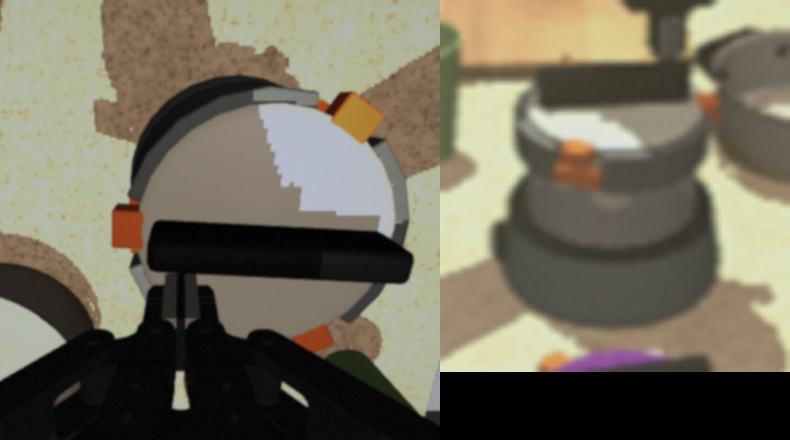

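Emit:
arm_command(
  rows=[
    {"dx": 0,"dy": 0,"dz": 0.002,"wx": 0,"wy": 0,"wz": 0,"gripper": 1},
    {"dx": 0,"dy": 0,"dz": 0.006,"wx": 0,"wy": 0,"wz": 0,"gripper": 1},
    {"dx": 0,"dy": 0,"dz": 0.012,"wx": 0,"wy": 0,"wz": 0,"gripper": 1},
    {"dx": 0,"dy": 0,"dz": 0.016,"wx": 0,"wy": 0,"wz": 0,"gripper": 1},
    {"dx": 0,"dy": 0,"dz": 0.02,"wx": 0,"wy": 0,"wz": 0,"gripper": 1},
    {"dx": 0,"dy": 0,"dz": 0.02,"wx": 0,"wy": 0,"wz": 0,"gripper": 1},
    {"dx": 0,"dy": 0,"dz": 0.02,"wx": 0,"wy": 0,"wz": 0,"gripper": 1},
    {"dx": 0,"dy": 0,"dz": 0.02,"wx": 0,"wy": 0,"wz": 0,"gripper": 1},
  ],
)

```text
clock: 7.95
position: [632.5, 96.3, 168.7]
ee_rot: [-0.5, 0.499, 0.5, 0.501]
contact_force: [0.9, 0.4, 1.4]
gripper_width: 0.1
```

```bash
bash j.sh f; python3 look.py f2 side
```

```text
[632.45387938  96.33483837 168.71867293] 7.95 [0.9 0.4 1.4] [-0.01 -0.01  0.01]
[632.46613445  96.28790584 168.70433131] 8.05 [0.2 0.3 0.5] [-0.05  0.02  0.  ]
```

View pics/wrist_f.png

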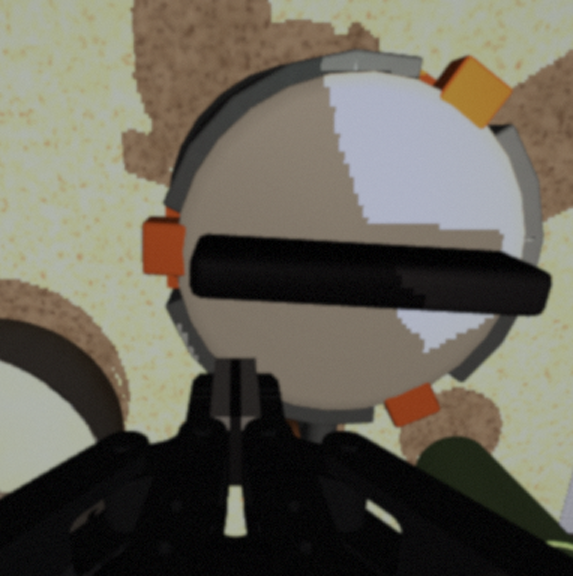

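View pics/side_f.png

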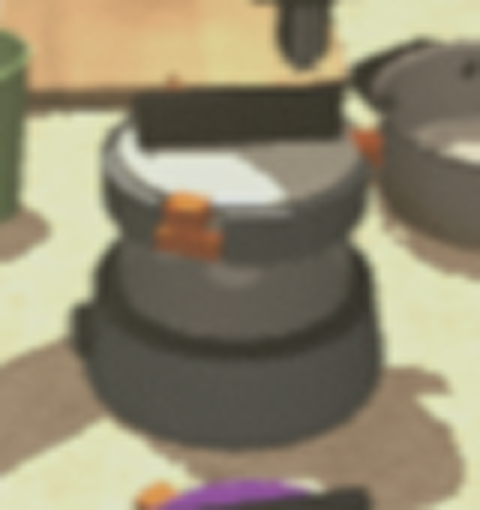

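Emit:
arm_command(
  rows=[
    {"dx": -0.02,"dy": 0,"dz": 0.005,"wx": 0,"wy": 0,"wz": 0,"gripper": 1},
    {"dx": -0.05,"dy": 0,"dz": 0.012,"wx": 0,"wy": 0,"wz": 0,"gripper": 1},
    {"dx": -0.09,"dy": 0,"dz": 0.02,"wx": 0,"wy": 0,"wz": 0,"gripper": 1},
    {"dx": -0.12,"dy": 0,"dz": 0.02,"wx": 0,"wy": 0,"wz": 0,"gripper": 1},
    {"dx": -0.122,"dy": 0,"dz": 0.02,"wx": 0,"wy": 0,"wz": 0,"gripper": 1},
    {"dx": -0.122,"dy": 0,"dz": 0.02,"wx": 0,"wy": 0,"wz": 0,"gripper": 1},
    {"dx": -0.122,"dy": 0,"dz": 0.02,"wx": 0,"wy": 0,"wz": 0,"gripper": 1},
    {"dx": -0.122,"dy": 0,"dz": 0.02,"wx": 0,"wy": 0,"wz": 0,"gripper": 1},
  ],
)

```text
clock: 8.9
position: [631.6, 115.8, 288.9]
ee_rot: [-0.5, 0.5, 0.5, 0.5]
contact_force: [0.9, 0.4, -0.6]
gripper_width: 0.0
```

```bash
python3 - <<'E'
from ov import *
s=arm.read_state();D={}
for n in ["wrist","scene","side"]:
    d=get_image(n);d["c"]=cam(d,s);D[n]=d
pickle.dump(D,open("D3.pkl","wb"));print(s["position"],s["clock"],s["contact_force"])
D1=pickle.load(open("D1.pkl","rb"))
o=[]
for n,cr in dict(scene=(195,160,265,245),side=(235,155,305,240)).items():
    for DD in(D1,D): draw(DD[n],cr,4,[],"t.png");o.append(cv2.imread("t.png"))
cv2.imwrite("pics/cmp.png",np.vstack([np.hstack(o[:2]),np.hstack(o[2:])])[:600])
draw(D["wrist"],(130,0,512,384),1.56,[],"pics/w5.png")
E
```

```text
[631.59618813 115.83255186 288.91652439] 8.9 [ 0.91738234  0.35514403 -0.5979596 ]
```

View pics/cmp.png

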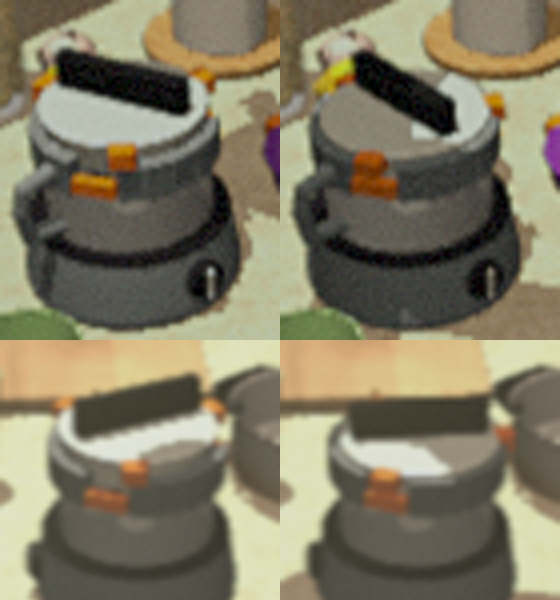

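View pics/w5.png

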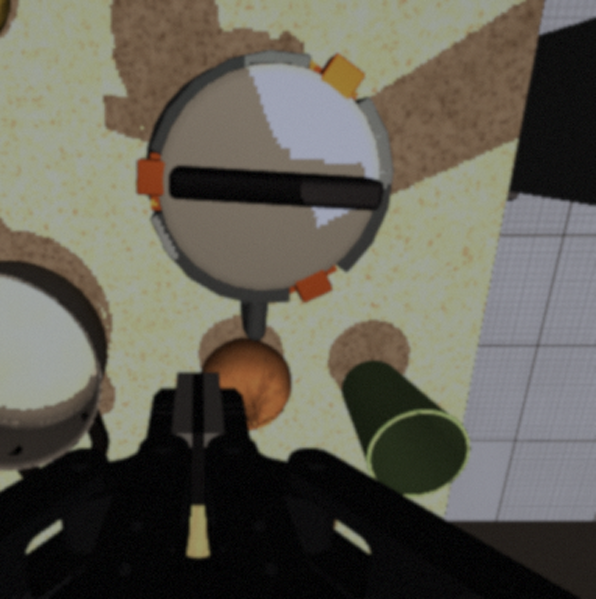

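```bash
python3 - <<'E'
from ov import *
D=pickle.load(open("D3.pkl","rb"))
o=[]
for lz in(140,150):
    W=[w for w in wires(588.5,60.8,-1,588.5,60.8,-2,lz+5.9) if w[1] in((255,0,0),(255,255,0))]
    for n,cr in dict(scene=(195,160,265,220),side=(235,155,305,215)).items():
        draw(D[n],cr,5,W,"t.png");o.append(cv2.imread("t.png"))
cv2.imwrite("pics/cmp2.png",np.vstack([np.hstack(o[:2]),np.hstack(o[2:])]))
E
```

```text
(no output)
```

View pics/cmp2.png

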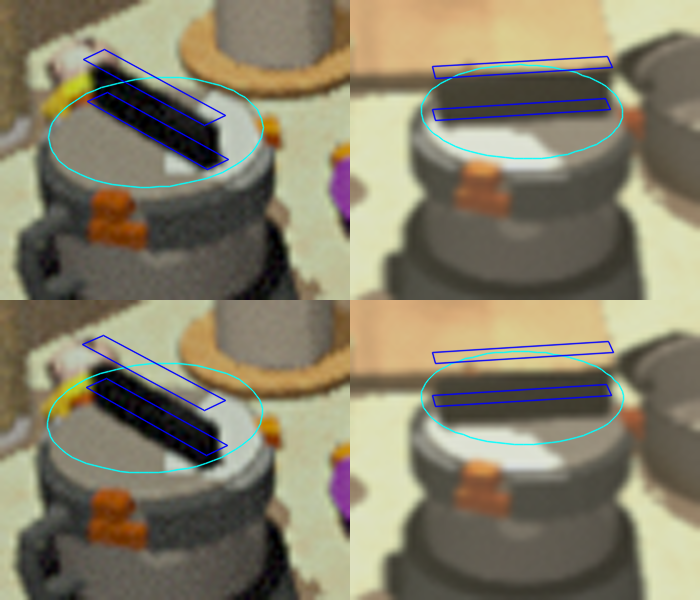

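```bash
python3 -c "
from bench import arm
print(arm.job_done(),arm.read_state()['clock'])"
```

```text
the job is handed in; nothing more can be done
the job is handed in; nothing more can be done
```

I turned the lid about 18° clockwise by pushing the +x end of its bar sideways with the closed fingers. It then dropped into the slots, and I handed the job in at about 9 s on the clock.

- **Force:** the wrist readings taken between pushes stayed under about 4 N.
- **Seating:** in the last pictures all three tabs lie in their slots, with orange slot floor showing beside them. In the side view the bar is about 2.5 px lower than at the start, which is roughly 10 mm.
- **Level:** the lid looked level by eye and against the drawn outline; I did not measure its tilt.
- **Clearance:** the gripper was about 120 mm above the lid when I handed in. It kept clear of the bystanders. The onion and cup look unmoved in the wrist pictures; I did not check the pepper mill and bowl again.
- **What disagreed:** my height estimates differed by about 6 mm between camera fits. The overlay drawn with the larger offset sat slightly above the lid. So I judged seating from the relative drop and the tabs, not from an absolute height.

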